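# Make up a gift set in the presentation tray

## Task

Make up the gift set in the wooden tray from the things on the same pink counter (not the stock on the side cabinet): lay the full-size soap bar flat in the oblong recess with the matchbox lying flat on the middle of it, set the balm tin in the wide round recess, and stand the slim oil bottle in the small round one. Soap, tin and bottle must sit right down on the tray floor, all right way up, and the oil bottle must never be tipped over. Leave the small guest soap, the ribbon spool and the gel pump bottle where they are.

Things in the scene. Friction and masses are not known exactly. Their poses are not given: they have to be found in the camera images.
- soap_bar: The full-size wrapped soap bar with a kraft paper band, a flat block 53 (x) x 78 (y) x 27 (z) mm, about 90 g. Origin: centre of its underside, z up. Set down, its upper 21 mm stand above the insert. It stands flat at the start, any yaw about vertical.
- matchbox: Small flat matchbox with a dark green side and a yellowish top, 36 (x) x 53 (y) x 16 (z) mm, 20 g. Origin: centre of its underside, z up. It stands flat at the start, any yaw about vertical.
- balm_tin: Round white screw-lid balm tin, 50 mm across, 21 mm high, 28 g. Origin: centre of its underside, z up. Set down, its upper 15 mm stand above the insert. It stands flat at the start, any yaw about vertical.
- oil_bottle: Slim amber dropper bottle standing upright: round body 33 mm across up to 70 mm, narrow black dropper cap above, 102 mm high in all, about 70 g. Origin: centre of its underside, z up. It stands flat at the start, any yaw about vertical.
- insert_oblong: Insert with the oblong recess: light wood plate 112 (x) x 88 (y) x 6 mm, fixed in the dark tray (284 x 126 mm, rim 11 mm high). Origin: centre of its underside = tray floor, 3 mm above the counter; z up. The three inserts lie side by side along y, 90 mm apart, in any order. Recess centred, down to the tray floor, 94 mm (x) x 69 mm (y); no room for fingers in it.
- insert_wide_round: Insert with the wide round recess: light wood plate 112 (x) x 88 (y) x 6 mm, fixed in the dark tray (284 x 126 mm, rim 11 mm high). Origin: centre of its underside = tray floor, 3 mm above the counter; z up. The three inserts lie side by side along y, 90 mm apart, in any order. Recess centred, down to the tray floor, 66 mm across; no room for fingers in it.
- insert_small_round: Insert with the small round recess: light wood plate 112 (x) x 88 (y) x 6 mm, fixed in the dark tray (284 x 126 mm, rim 11 mm high). Origin: centre of its underside = tray floor, 3 mm above the counter; z up. The three inserts lie side by side along y, 90 mm apart, in any order. Recess centred, down to the tray floor, 50 mm across.
- ribbon_spool: Look-alike of the tin, to be left where it is: spool of ribbon between two flat kraft discs, 59 mm across, 26 mm high, with a small hole in its middle. Origin: centre of its underside, z up.
- guest_soap: Look-alike of the soap bar, to be left where it is: small guest soap, a white block with a kraft band, 41 (x) x 60 (y) x 23 (z) mm. Origin: centre of its underside, z up.
- gel_bottle: Look-alike of the oil bottle, to be left where it is: thick patterned pump bottle of hand gel, 60 mm across, 141 mm high. Origin: centre of its underside, z up.

How it is judged (in metres and radians):
At the end, for the whole second after the job is handed in: Soap flat on the tray floor in the oblong recess (14 mm, 0.3 rad), tin in the wide round, oil bottle in the small round recess (13 mm, 3 mm in height, 0.1 rad), matchbox flat on the soap within 15 mm of its middle; all at rest; spool, guest soap, gel bottle within 30 mm of their start (horizontal distance between soap_bar and insert_oblong below 0.014 m and z of soap_bar in the frame of insert_oblong between -0.003 and 0.003 m and angle between each of soap_bar, balm_tin, oil_bottle's own z axis and vertical below 0.1 rad and angle between the y axis of soap_bar and the x axis of insert_oblong, either way round below 0.3 rad and horizontal distance between balm_tin and insert_wide_round below 0.013 m and z of balm_tin in the frame of insert_wide_round between -0.003 and 0.003 m and horizontal distance between oil_bottle and insert_small_round below 0.013 m and z of oil_bottle in the frame of insert_small_round between -0.003 and 0.003 m and horizontal distance between matchbox and soap_bar below 0.015 m and z of matchbox in the frame of soap_bar between 0.023 and 0.031 m and angle between matchbox's own z axis and vertical below 0.12 rad and linear speed of each of soap_bar, matchbox, balm_tin, oil_bottle below 0.02 m/s and angular speed of each of soap_bar, matchbox, balm_tin, oil_bottle below 0.3 rad/s and distance of each of ribbon_spool, guest_soap, gel_bottle from where it was at the start of the episode below 0.03 m); the robot touches nothing.
It fails at once if the oil bottle is tipped over (angle between oil_bottle's own z axis and vertical above 0.6 rad).
It fails at once if the ribbon spool is taken or pushed away (distance of ribbon_spool from where it was at the start of the episode above 0.03 m).
It fails at once if the guest soap is taken or pushed away (distance of guest_soap from where it was at the start of the episode above 0.03 m).
It fails at once if the gel bottle is taken or pushed away (distance of gel_bottle from where it was at the start of the episode above 0.03 m).
It also fails if it takes over 93 s, if anything falls off the work surface, if the arm or the gripper's body presses on something with over 40 N, if the wrist force passes 120 N, or if a joint passes its speed limit or range.

## Robot

A 6-joint arm with a two-finger parallel gripper is mounted at the origin on a cart in front of the work surface, level with it; the furniture and walls round the work are solid. World frame = base frame: x ahead of the robot, y to its left, z up, the work surface at z = 0. Lengths are in m, angles in degrees, forces in N, time in s.
With the tool pointing down it reaches from about 0.4 to 0.825 m from the base axis. Payload 7 kg.
Tool frame: the origin (TCP) lies at the very end of the fingers, on their centre line; the grasp point (between the pads) lies 19 mm behind it (env.hold_point_z is the distance from the TCP to the grasp point, in m); z points along the fingers, y is the line along which they close (so a half turn about z gives the same grasp; the last joint's range is limited). The gripper opens to 85 mm and grips with 20 to 120 N. Pads are 22 mm wide; open, the fingers measure 114 mm over their backs; the gripper's body (76 mm by 85 mm) begins 54 mm behind the grasp point. The pads swing forward as they close: fully open they stand 13 mm farther back than shut.
Start: joints at [82.855, 20.546, 0.682, 0, -70.136, -16.507], TCP at [0.271, 0.618, 0.231] pointing down, gripper open.
Joint ranges: [-176.03, 176.03], [-82.01, 121.73], [-58.28, 71.71], [-173.87, 95.51], [-174.79, -0.11], [-173.66, 173.66]. Speed limits (degrees/s): [136.94, 136.94, 172.46, 180, 180, 180].

## Interface

Orientations are given as [roll, pitch, yaw] about the fixed x, y, z axes, in that order (R = Rz(yaw) Ry(pitch) Rx(roll)).
In Python, from cell import env gives the robot as it stands.
- The arm moves only by the tool servo_tool, never from a script. Its argument "steps" is a list of rows, each a list of 3 entries, a list of its own where there are three numbers: the shift along the tool's x, y, z in mm, then the turn, a rotation vector about the tool's x, y, z in degrees, then the finger opening in mm, from 0 to 85.4. In form: [[[tx, ty, tz], [rx, ry, rz], grip], ...]. A call has 1 to 8 rows; each row shifts and turns the commanded pose from where the row before left it, along the tool's axes as they then stand; what a row does not reach is not made up. A row lasts 1/12 s, in which the tool goes at most 41.7 mm and 7.16 degrees, less where a joint would pass 70% of its speed; a pose out of reach is approached as far as the arm can. A call with a gripper value outside its range is refused whole. The fingers move at their own pace and stop on an object; "squeeze" is the grip in N (left out, the last holds). Time passes only in rows, so rows that do not move let the fingers close. It gives the time, the measured TCP pose, the force, the opening and the grip force at its end, in the units of the state.
- env.state(): the state, without advancing time (a new reading comes with each control period).
- env.read_camera(name): name is "side" or "top" or "wrist"; returns the picture (480x640x3 uint8, blue, green, red); there is no depth.
- env.camera_params(name): a dict with "mtx" (3x3 intrinsics, pixels), "k1" (the pictures are not rectified: a ray, as slopes to the right and down, at radius r is drawn at 1 + k1 r^2 times it, then the intrinsics apply), "rvec" (rotation vector, rad) and "tvec" (3), from world to camera coordinates, as OpenCV has them. Camera axes: x right, y down, z forward; pixel columns grow to the right and rows downward; lengths in m; the calibration is good to about 2 mm. A picture is of the moment at which its call begins: read the wrist's pose just before it. camera_params takes no time and is no camera call; for the wrist camera it gives the pose at the moment of the call.
- env.job_done(): hands the job in; it is judged then, once.
The state is a dict: "t": time; "q": joint angles; "joint_vel": joint speeds; "joint_torque": joint torques, N m; "tcp_pos": TCP position; "tcp_rot": TCP orientation; "force": force on the tool from outside, world axes, zero at the start; "ft_torque": the same for the moment, N m; "grip_width": finger opening in m; "finger_force": force on a finger pad.
Only numpy, scipy, OpenCV 4.12 (cv2) and the standard library are available. Lean on these libraries where they do the work, as an engineer would, in place of code of your own. Each camera call takes 0.05 s, during which the arm holds its last target. There are 200 camera calls.

## Working session

There is one attempt and no reset: what is moved stays moved. The work goes in short steps, Python scripts to look and compute and a tool call to move; the robot and the scene stay as the last step left them, time stands still between calls to the robot, and variables do not carry over. Pictures are saved under pics/ and viewed, at most 14 in all, crops included, and the job is handed in when it is done.

Besides the shell and the picture viewer there is one more tool, called after "Emit:" as name([rows], argument=value, ...), one row to a line, values as JSON. servo_tool: Moves the arm, as the interface text tells. Its arguments: {"type":"object","properties":{"steps":{"type":"array","items":{"type":"array"}},"squeeze":{"type":"number"}},"required":["steps"]}

```bash
ls; mkdir -p pics
python3 - <<'E'
from cell import env
import cv2
for n in ["top","side"]:
    im=env.read_camera(n); cv2.imwrite(f"pics/{n}0.png",im)
    print(n,env.camera_params(n))
print(env.state())
E
```

```text
pics
top {'mtx': array([[576.89842489,   0.        , 320.10647436],
       [  0.        , 576.89842489, 236.78290885],
       [  0.        ,   0.        ,   1.        ]]), 'k1': -0.03589551476032727, 'rvec': array([ 2.13109634, -2.07958773,  0.22422865]), 'tvec': array([0.02693665, 0.53945207, 1.03743545])}
side {'mtx': array([[529.48294045,   0.        , 317.25886427],
       [  0.        , 529.48294045, 246.82777139],
       [  0.        ,   0.        ,   1.        ]]), 'k1': -0.1165077910165244, 'rvec': array([ 2.22541088, -0.61261405,  0.26912751]), 'tvec': array([-0.44981274,  0.23969181,  0.79394588])}
{'t': 0.1, 'q': array([ 8.28566283e+01,  2.05872058e+01,  6.39757660e-01, -1.77690001e-02,
       -7.01358636e+01, -1.65066766e+01]), 'joint_vel': array([ 0.01274833, -0.05697653,  0.21354572,  0.07559927,  0.01210219,
        0.01169444]), 'joint_torque': array([-2.94593643e-03, -5.84762621e+01,  2.94108886e+01,  6.95449501e+00,
       -3.13801625e-03,  1.16473896e-05]), 'tcp_pos': array([0.27063024, 0.61790841, 0.23046426]), 'tcp_rot': array([ 1.79915375e+02, -7.65678039e-03, -2.36560925e+01]), 'force': array([-0.35742574, -0.37934083, -0.9801586 ]), 'ft_torque': array([-0.01822093,  0.04571123, -0.00940223]), 'finger_force': 0.0, 'grip_width': 0.08500464150914926}
```

View pics/top0.png

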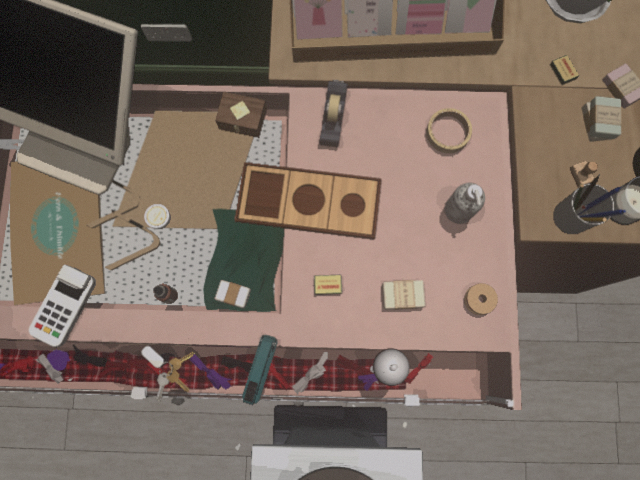

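View pics/side0.png

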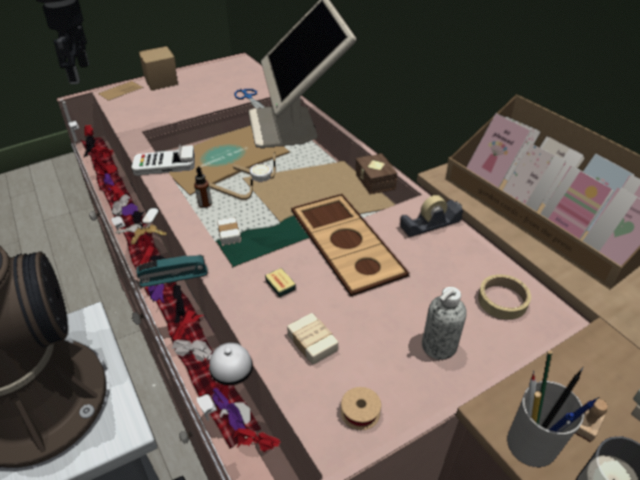

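The top view shows the tray at (309,200): oblong recess at (264,193), wide round at (308,199), small round at (353,205). The tin is at (157,216), the oil bottle's base near (165,293), the matchbox at (328,285), the soap at (404,294). To be left: guest soap (232,293), spool (481,299) and gel bottle (463,205). I'll check heights with the side view next.

```bash
cat > h.py <<'E'
import numpy as np, cv2
from cell import env
from scipy.spatial.transform import Rotation as R
def ray(p,uv):
    K=p["mtx"];s=np.array([(uv[0]-K[0,2])/K[0,0],(uv[1]-K[1,2])/K[1,1]])
    u=s.copy()
    for _ in range(20): u=s/(1+p["k1"]*(u@u))
    M=cv2.Rodrigues(p["rvec"])[0];c=-M.T@p["tvec"]
    return c,M.T@np.array([u[0],u[1],1.])
def onz(p,uv,z):
    c,d=ray(p,uv); return c+d*(z-c[2])/d[2]
def proj(p,X):
    M=cv2.Rodrigues(p["rvec"])[0];x=M@np.array(X)+p["tvec"];u=x[:2]/x[2]
    u=u*(1+p["k1"]*(u@u));return p["mtx"][:2,:2]@u+p["mtx"][:2,2]
def togo(target,yaw=None):
    """shift in tool axes mm (tool taken as pointing down at the present pose), turn about tool z"""
    s=env.state();r=R.from_euler("xyz",s["tcp_rot"],degrees=True)
    d=r.inv().apply(np.array(target)-s["tcp_pos"])*1000
    o=[np.round(d,1)]
    if yaw is not None:
        # tool y axis direction wanted = yaw (deg, mod 180)
        y=r.as_matrix()[:,1];cur=np.degrees(np.arctan2(y[1],y[0]))
        t=-(yaw-cur); t=(t+90)%180-90
        o.append(round(t,1))
    e=R.from_matrix(r.as_matrix()).as_euler("xyz",degrees=True)
    return o,np.round(s["q"],0),round(s["t"],2)
E
python3 - <<'E'
from h import *
T=env.camera_params("top");S=env.camera_params("side")
P=dict(tin=((157,216),.021,(262,171)),soap=((404,294),.027,(312,337)),match=((328,285),.016,(281,281)),
 obl=((264,193),.003,(330,215)),wide=((308,199),.009,(346,238)),small=((352.5,204.5),.009,(367,266)),spool=((481,299),.026,(361,406)),guest=((232,293),.023,(229,231)),bottletop=((160,290),.1,(200,172)),bottlebase=((169,296),.0,(205,205)))
for k,(a,z,b) in P.items():
    x=onz(T,a,z);print(k,np.round(x,3),"side px pred",np.round(proj(S,x)),"read",b)
W=env.camera_params("wrist");s=env.state()
M=cv2.Rodrigues(W["rvec"])[0];c=-M.T@W["tvec"]
r=R.from_euler("xyz",s["tcp_rot"],degrees=True).as_matrix()
print("wrist cam in tool",r.T@(c-s["tcp_pos"]),r.T@M.T, W["mtx"][0],W["k1"])
im=env.read_camera("top")
a=cv2.resize(im[195:315,120:280],None,fx=2.5,fy=2.5,interpolation=3);b=cv2.resize(im[150:270,230:390],None,fx=2.5,fy=2.5,interpolation=3)
c=cv2.resize(im[240:360,300:460],None,fx=2.5,fy=2.5,interpolation=3);d=cv2.resize(env.read_camera("side")[130:250,170:330],None,fx=2.5,fy=2.5,interpolation=3)
cv2.imwrite("pics/m1.png",np.vstack([np.hstack([a,b]),np.hstack([c,d])]))
cv2.imwrite("pics/w0.png",env.read_camera("wrist"))
E
```

```text
tin [0.581 0.366 0.021] side px pred [259. 170.] read (262, 171)
soap [ 0.437 -0.123  0.027] side px pred [311. 333.] read (312, 337)
match [0.453 0.023 0.016] side px pred [278. 280.] read (281, 281)
obl [0.639 0.157 0.003] side px pred [327. 215.] read (330, 215)
wide [0.627 0.067 0.009] side px pred [345. 238.] read (346, 238)
small [ 0.618 -0.023  0.009] side px pred [366. 266.] read (367, 266)
spool [ 0.431 -0.271  0.026] side px pred [358. 402.] read (361, 406)
guest [0.432 0.207 0.023] side px pred [227. 226.] read (229, 231)
bottletop [0.425 0.325 0.1  ] side px pred [198. 168.] read (200, 172)
bottlebase [0.425 0.335 0.   ] side px pred [203. 204.] read (205, 205)
wrist cam in tool [ 0.08447954  0.00061709 -0.14248941] [[-2.09811962e-04 -9.44769666e-01 -3.27735005e-01]
 [ 9.99999966e-01 -2.49489119e-04  7.90205381e-05]
 [-1.56422525e-04 -3.27734977e-01  9.44769686e-01]] [373.29037669   0.         314.7147028 ] -0.056390636845106694
```

View pics/m1.png

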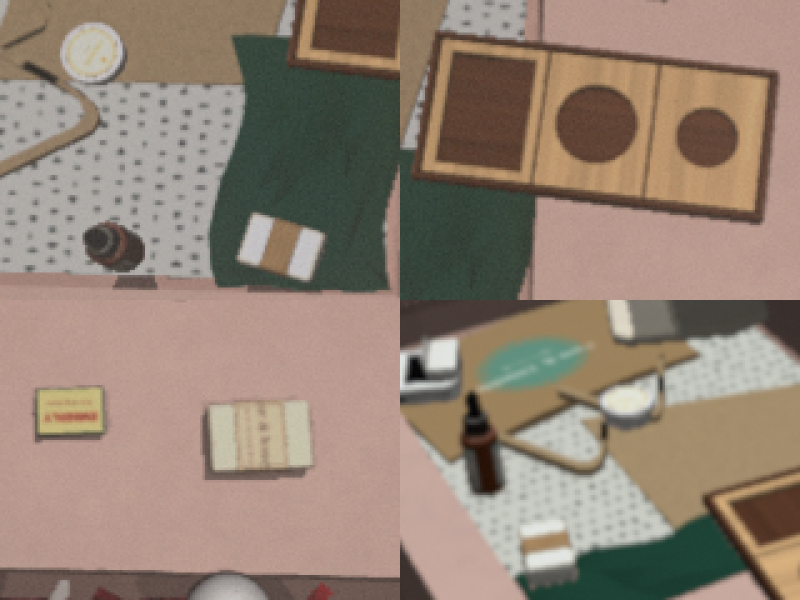

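View pics/w0.png

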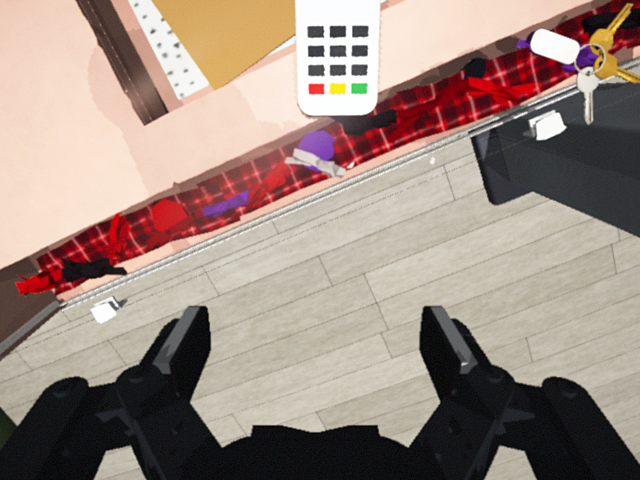

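The montage puts the oblong centre at about (263.6,195), wide at (308.8,199.6) and small at (352.8,204.8). The tin is clear, but a brown frame passes on its lower-left side. In the wrist view, the fingers are at the bottom and image right is tool +y. I'll head for the tin first, keeping the yaw.

Emit:
servo_tool([
  [[30, 8, 5], [0, 0, 0], 85],
  [[30, 8, 5], [0, 0, 0], 85],
  [[30, 8, 5], [0, 0, 0], 85],
  [[30, 8, 5], [0, 0, 0], 85],
  [[30, 8, 5], [0, 0, 0], 85],
  [[30, 8, 5], [0, 0, 0], 85],
  [[30, 8, 5], [0, 0, 0], 85],
  [[30, 8, 5], [0, 0, 0], 85],
], squeeze=30)

```text
t: 0.92
tcp_pos: [0.466, 0.4623, 0.1911]
tcp_rot: [-180.0, 0.0, -23.6]
force: [0.1, 0.9, 0.3]
grip_width: 0.0853
finger_force: 0.0
```

Emit:
servo_tool([
  [[29, 9, 6], [0, 0, 0], 85],
  [[29, 9, 6], [0, 0, 0], 85],
  [[29, 9, 6], [0, 0, 0], 85],
  [[29, 9, 6], [0, 0, 0], 85],
  [[29, 8, 6], [0, 0, 0], 85],
  [[0, 0, 0], [0, 0, 0], 85],
  [[0, 0, 0], [0, 0, 0], 85],
])

```text
t: 1.5
tcp_pos: [0.581, 0.3632, 0.1603]
tcp_rot: [179.9, 0.0, -23.8]
force: [-0.9, 0.3, 0.1]
grip_width: 0.0853
finger_force: 0.0
```

Run:
```python
from h import *
T=env.camera_params("top")
for k,a,z in [("obl",(263.6,195.2),.003),("wide",(308.8,199.6),.003),("small",(352.8,204.8),.003)]: print(k,onz(T,a,z))
print(env.state()["tcp_pos"],env.state()["tcp_rot"],togo([.581,.366,.11]))
cv2.imwrite("pics/w1.png",env.read_camera("wrist"))
```

```text
obl [0.63451908 0.15741228 0.003     ]
wide [0.62743358 0.06531632 0.003     ]
small [ 0.61867228 -0.02400068  0.003     ]
[0.58099957 0.36322933 0.16030493] [ 1.79915242e+02  3.26190839e-02 -2.38148111e+01] ([array([-1.1, -2.6, 50.3])], array([ 48.,  24.,  -3.,  -0., -63.,  18.]), 1.5)
```

View pics/w1.png

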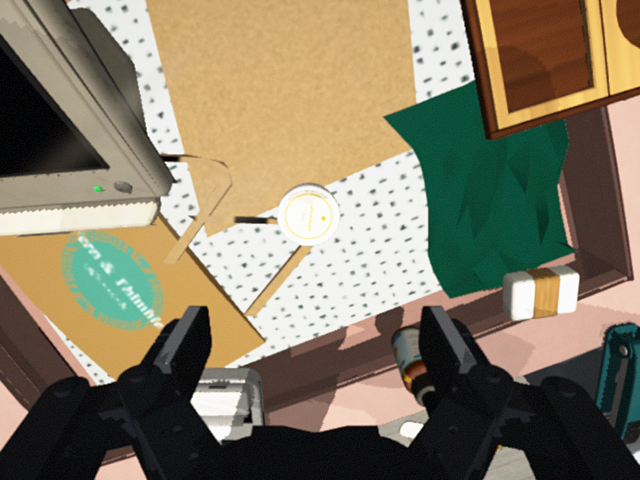

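The wrist view shows that the mat and frames lie lower than the counter, apparently under a clear top. The tin is at (309,214).

Run:
```python
from h import *
W=env.camera_params("wrist")
x=onz(W,(309,215),.021);print(x)
T=env.camera_params("top");S=env.camera_params("side")
# triangulate tin top with top & side & wrist
def tri(l):
    A=np.zeros((3,3));b=np.zeros(3)
    for p,uv in l:
        c,d=ray(p,uv);d/=np.linalg.norm(d);Q=np.eye(3)-np.outer(d,d);A+=Q;b+=Q@c
    return np.linalg.solve(A,b)
print(tri([(T,(156.8,215.4)),(W,(309,214)),(S,(170+628/2.5,130+101/2.5))]))
print("bottle wrist cap/base", onz(W,(406,345),.0))
print(togo([x[0],x[1],.011]))
```

```text
[0.58232039 0.36753817 0.021     ]
[0.6672756  0.25856127 0.11559975]
bottle wrist cap/base [0.4187254  0.33772328 0.        ]
([array([  0.5,  -3.9, 149.9])], array([ 48.,  24.,  -3.,  -0., -63.,  18.]), 1.55)
```

Emit:
servo_tool([
  [[0.5, -3.9, 20], [0, 0, 0], 85],
  [[0, 0, 35], [0, 0, 0], 70],
  [[0, 0, 35], [0, 0, 0], 66],
  [[0, 0, 32], [0, 0, 0], 66],
  [[0, 0, 20], [0, 0, 0], 66],
  [[0, 0, 8], [0, 0, 0], 66],
  [[0, 0, 0], [0, 0, 0], 66],
  [[0, 0, 0], [0, 0, 0], 45],
], squeeze=30)

```text
t: 2.22
tcp_pos: [0.5823, 0.3694, 0.0123]
tcp_rot: [-180.0, -0.0, -23.6]
force: [-0.6, -0.3, 0.1]
grip_width: 0.0553
finger_force: 0.0
```

Emit:
servo_tool([
  [[0, 0, 0], [0, 0, 0], 40],
  [[0, 0, 0], [0, 0, 0], 40],
  [[0, 0, 0], [0, 0, 0], 40],
  [[0, 0, 0], [0, 0, 0], 40],
  [[0, 0, 0], [0, 0, 0], 40],
  [[0, 0, 0], [0, 0, 0], 40],
])

```text
t: 2.72
tcp_pos: [0.583, 0.3694, 0.0134]
tcp_rot: [-179.8, -0.1, -23.6]
force: [-2.0, 1.4, 6.5]
grip_width: 0.0479
finger_force: 31.6
```

Emit:
servo_tool([
  [[0, 0, -15], [0, 0, 0], 40],
  [[0, 0, -30], [0, 0, 0], 40],
  [[0, 0, -35], [0, 0, 0], 40],
  [[10, 20, -25], [0, 0, 0], 40],
  [[13, 30, 0], [0, 0, 0], 40],
  [[13, 30, 0], [0, 0, 0], 40],
  [[13, 30, 0], [0, 0, 0], 40],
  [[13, 30, 0], [0, 0, 0], 40],
])

```text
t: 3.38
tcp_pos: [0.5826, 0.2138, 0.1171]
tcp_rot: [-179.9, -0.0, -23.6]
force: [0.3, 0.6, -0.8]
grip_width: 0.0479
finger_force: 31.1
```

Emit:
servo_tool([
  [[13, 30, 0], [0, 0, 0], 40],
  [[13, 30, 0], [0, 0, 0], 40],
  [[13, 30, 0], [0, 0, 0], 40],
  [[10, 25, 0], [0, 0, 0], 40],
  [[0, 6, 0], [0, 0, 0], 40],
  [[0, 0, 0], [0, 0, 0], 40],
  [[0, 0, 0], [0, 0, 0], 40],
])

```text
t: 3.97
tcp_pos: [0.5794, 0.0845, 0.1169]
tcp_rot: [-180.0, -0.0, -23.7]
force: [0.6, 0.9, -0.5]
grip_width: 0.0478
finger_force: 31.1
```

Run:
```python
from h import *
print(togo([.6274,.0653,.03],85))
W=env.camera_params("wrist")
for n,c in dict(obl=[.6345,.1574,.009],wide=[.6274,.0653,.009],small=[.6187,-.024,.009]).items(): print(n,proj(W,c))
cv2.imwrite("pics/w2.png",env.read_camera("wrist"))
```

```text
([array([51.7, -1.6, 86.9]), np.float64(-18.7)], array([ 27.,  18., -20.,   0., -53.,  39.]), 3.97)
obl [185.95674783 199.72248303]
wide [311.33765853 154.82169756]
small [443.18442021 111.82623069]
```

View pics/w2.png

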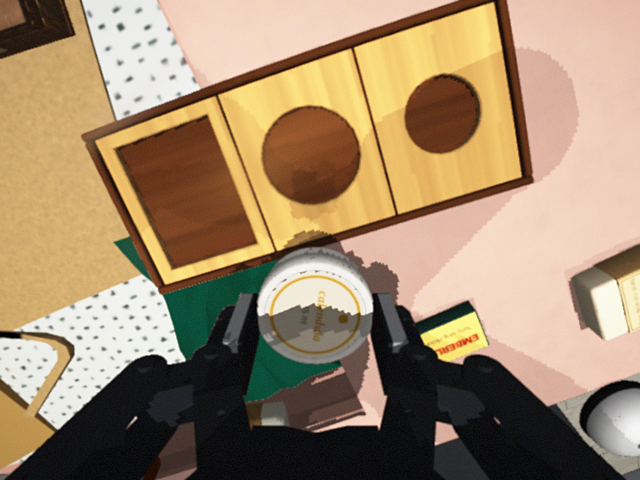

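The wide recess is at (311,156), as predicted, with small at (442.5,113.5). The oblong corners are (117,150), (208,116), (258,244) and (170,268). The tin lid is centred at (316,317).

Run:
```python
from h import *
W=env.camera_params("wrist")
for n,c in dict(obl=[(117,150),(208,116),(258,244),(170,268)],wide=[(311,156)],small=[(442.5,113.5)]).items():
    q=np.array([onz(W,u,.009)[:2] for u in c]);print(n,q.mean(0),q.tolist())
a=onz(W,(97,135),.014);b=onz(W,(498,2),.014);print("tray edge yaw",np.degrees(np.arctan2(*(a-b)[[1,0]])))
a=onz(W,(164,290),.014);b=onz(W,(531,180),.014);print("tray edge yaw",np.degrees(np.arctan2(*(a-b)[[1,0]])))
w=onz(W,(311,156),.009)
t=onz(W,(316,317),.1245);print("tin",t)
s=env.state();print(s["tcp_pos"])
off=t-s["tcp_pos"]
print(togo([w[0]-off[0],w[1]-off[1],.0175]))
```

```text
obl [0.6350432  0.15574844] [[0.6836618953340678, 0.18394879773213574], [0.6774112471241186, 0.11703677984964792], [0.5849622716064481, 0.1266910855268026], [0.5941373721454861, 0.19531711360691398]]
wide [0.62691857 0.06649115] [[0.6269185726325098, 0.06649115476471538]]
small [ 0.61810877 -0.0225605 ] [[0.6181087695108299, -0.022560503652924814]]
tray edge yaw 83.42591800161986
tray edge yaw 84.13191447707806
tin [0.57914029 0.0840732  0.1245    ]
[0.57946967 0.08520621 0.11673795]
([array([50.8, -3. , 99.3])], array([ 27.,  18., -19.,   0., -53.,  39.]), 4.02)
```

Emit:
servo_tool([
  [[25, -1.5, 0], [0, 0, 0], 40],
  [[25.8, -1.5, 10], [0, 0, 0], 40],
  [[0, 0, 30], [0, 0, 0], 40],
  [[0, 0, 30], [0, 0, 0], 40],
  [[0, 0, 15], [0, 0, 0], 40],
  [[0, 0, 8], [0, 0, 0], 40],
  [[0, 0, 4], [0, 0, 0], 40],
  [[0, 0, 2], [0, 0, 0], 40],
])

```text
t: 4.68
tcp_pos: [0.6273, 0.068, 0.0172]
tcp_rot: [180.0, -0.0, -23.6]
force: [0.3, 0.4, -0.2]
grip_width: 0.0475
finger_force: 31.1
```

Emit:
servo_tool([
  [[0, 0, 1], [0, 0, 0], 40],
  [[0, 0, 0], [0, 0, 0], 40],
])

```text
t: 4.85
tcp_pos: [0.6276, 0.0676, 0.0174]
tcp_rot: [-179.9, -0.1, -23.6]
force: [0.3, -0.1, 0.6]
grip_width: 0.048
finger_force: 31.1
```

Emit:
servo_tool([
  [[0, 0, 1.5], [0, 0, 0], 40],
  [[0, 0, 0], [0, 0, 0], 40],
  [[0, 0, 0], [0, 0, 0], 40],
])

```text
t: 5.1
tcp_pos: [0.6278, 0.0675, 0.0164]
tcp_rot: [-179.9, -0.1, -23.6]
force: [-1.5, 1.9, 6.3]
grip_width: 0.0477
finger_force: 31.7
```

Contact felt, so I'll release and rise.

Emit:
servo_tool([
  [[0, 0, -1], [0, 0, 0], 60],
  [[0, 0, 0], [0, 0, 0], 66],
  [[0, 0, 0], [0, 0, 0], 68],
  [[0, 0, -5], [0, 0, 0], 68],
  [[0, 0, -20], [0, 0, 0], 75],
  [[0, 0, -35], [0, 0, 0], 85],
  [[0, 0, -35], [0, 0, 0], 85],
  [[0, 0, -20], [0, 0, 0], 85],
])

```text
t: 5.77
tcp_pos: [0.6282, 0.0672, 0.135]
tcp_rot: [-179.9, -0.2, -23.6]
force: [1.3, 0.8, -0.2]
grip_width: 0.0847
finger_force: 0.0
```

Run:
```python
from h import *
print(togo([.437,-.123,.16],0))
```

```text
([array([-98.9, 250.8, -25.9]), np.float64(66.4)], array([ 24.,  21., -13.,   0., -57.,  43.]), 5.77)
```

Emit:
servo_tool([
  [[-12, 31, -3], [0, 0, 0], 85],
  [[-12, 31, -3], [0, 0, 0], 85],
  [[-12, 31, -3], [0, 0, 0], 85],
  [[-12, 31, -3], [0, 0, 0], 85],
  [[-12, 31, -3], [0, 0, 0], 85],
  [[-12, 31, -3], [0, 0, 0], 85],
  [[-12, 31, -3], [0, 0, 0], 85],
  [[-12, 31, -3], [0, 0, 0], 85],
])

```text
t: 6.43
tcp_pos: [0.438, -0.1226, 0.1553]
tcp_rot: [-180.0, -0.0, -23.6]
force: [0.5, -0.3, 1.0]
grip_width: 0.0849
finger_force: 0.0
```

Emit:
servo_tool([
  [[0, 0, 0], [0, 0, 7], 85],
  [[0, 0, 0], [0, 0, 7], 85],
  [[0, 0, 0], [0, 0, 7], 85],
  [[0, 0, 0], [0, 0, 7], 85],
  [[0, 0, 0], [0, 0, 7], 85],
  [[0, 0, 0], [0, 0, 7], 85],
  [[0, 0, 0], [0, 0, 7], 85],
  [[0, 0, 0], [0, 0, 7], 85],
])

```text
t: 7.1
tcp_pos: [0.4393, -0.1217, 0.1551]
tcp_rot: [-180.0, -0.0, -80.0]
force: [-0.2, 0.0, -1.3]
grip_width: 0.0852
finger_force: 0.0
```

Emit:
servo_tool([
  [[0, 0, 0], [0, 0, 7], 85],
  [[0, 0, 0], [0, 0, 3], 85],
  [[0, 0, 0], [0, 0, 0], 85],
  [[0, 0, 0], [0, 0, 0], 85],
])

```text
t: 7.43
tcp_pos: [0.4394, -0.1217, 0.155]
tcp_rot: [-180.0, 0.0, -89.5]
force: [-0.1, -0.3, 1.0]
grip_width: 0.0854
finger_force: 0.0
```

Run:
```python
from h import *
print(togo([.437,-.123,.012],0))
cv2.imwrite("pics/w3.png",env.read_camera("wrist"))
```

```text
([array([  1.3,   2.4, 143. ]), np.float64(0.5)], array([  9.,   4., -32.,   0., -54.,  -9.]), 7.43)
```

View pics/w3.png

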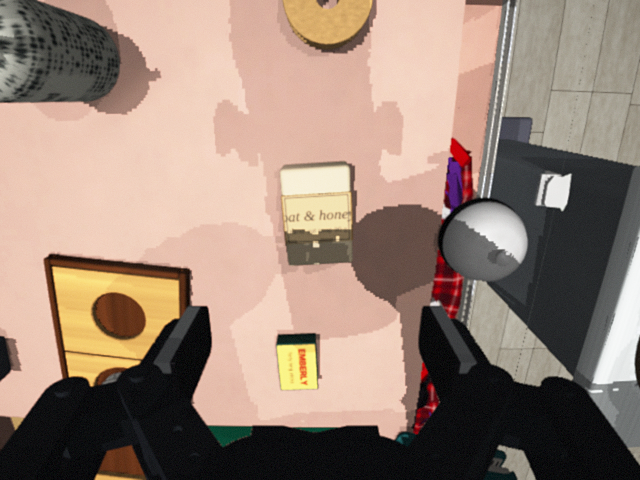

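The soap spans about (282,168)–(354,167) at its far end and (288,265)–(352,264) at its near end, square to the tool. The matchbox is at (298,361).

Run:
```python
from h import *
W=env.camera_params("wrist")
q=np.array([onz(W,u,.027)[:2] for u in [(282,169),(354,167),(352,264),(288,265)]]);print(q,q.mean(0))
print(np.linalg.norm(q-np.roll(q,1,0),axis=1))
m=q.mean(0);print(togo([m[0],m[1],.012],0))
print(togo([.437,m[1],.012],0))
```

```text
[[ 0.4631094  -0.16096682]
 [ 0.41088186 -0.16286818]
 [ 0.40922367 -0.08614959]
 [ 0.45989625 -0.08484865]] [ 0.4357778  -0.12370831]
[0.07618596 0.05226214 0.0767365  0.05068927]
([array([  2. ,   3.7, 143. ]), np.float64(0.5)], array([  9.,   4., -32.,   0., -54.,  -9.]), 7.48)
([array([  2. ,   2.4, 143. ]), np.float64(0.5)], array([  9.,   4., -32.,   0., -54.,  -9.]), 7.48)
```

Emit:
servo_tool([
  [[2, 3.2, 20], [0, 0, 0], 85],
  [[0, 0, 35], [0, 0, 0.5], 85],
  [[0, 0, 35], [0, 0, 0], 78],
  [[0, 0, 30], [0, 0, 0], 74],
  [[0, 0, 18], [0, 0, 0], 72],
  [[0, 0, 7], [0, 0, 0], 72],
  [[0, 0, 0], [0, 0, 0], 72],
  [[0, 0, 0], [0, 0, 0], 50],
], squeeze=40)

```text
t: 8.15
tcp_pos: [0.4367, -0.1237, 0.0103]
tcp_rot: [180.0, -0.0, -90.1]
force: [-0.6, 0.4, 1.0]
grip_width: 0.0615
finger_force: 0.0
```

Emit:
servo_tool([
  [[0, 0, 0], [0, 0, 0], 45],
  [[0, 0, 0], [0, 0, 0], 45],
  [[0, 0, 0], [0, 0, 0], 45],
  [[0, 0, 0], [0, 0, 0], 45],
  [[0, 0, 0], [0, 0, 0], 45],
])

```text
t: 8.57
tcp_pos: [0.4374, -0.1235, 0.0113]
tcp_rot: [-179.8, 0.0, -90.1]
force: [-1.8, 1.9, 8.9]
grip_width: 0.0528
finger_force: 42.1
```

Emit:
servo_tool([
  [[0, 0, -15], [0, 0, 0], 45],
  [[0, 0, -30], [0, 0, 0], 45],
  [[0, 0, -35], [0, 0, 0], 45],
  [[-20, -12, -25], [0, 0, 0], 45],
  [[-28, -20, 0], [0, 0, 0], 45],
  [[-28, -20, 0], [0, 0, 0], 45],
  [[-28, -20, 0], [0, 0, 0], 45],
  [[-28, -20, 0], [0, 0, 0], 45],
])

```text
t: 9.23
tcp_pos: [0.5295, 0.0096, 0.1161]
tcp_rot: [-179.9, 0.1, -90.2]
force: [-0.4, -1.0, -0.4]
grip_width: 0.0526
finger_force: 41.7
```

Emit:
servo_tool([
  [[-28, -20, 0], [0, 0, 0], 45],
  [[-28, -20, 0], [0, 0, 0], 45],
  [[-28, -20, 0], [0, 0, 0], 45],
  [[-28, -20, 0], [0, 0, 0], 45],
  [[-28, -20, 0], [0, 0, 0], 45],
  [[0, 0, 0], [0, 0, -7], 45],
  [[0, 0, 0], [0, 0, -7], 45],
  [[0, 0, 0], [0, 0, -7], 45],
])

```text
t: 9.9
tcp_pos: [0.629, 0.1486, 0.1149]
tcp_rot: [180.0, 0.0, -68.8]
force: [-0.6, -0.6, -1.8]
grip_width: 0.0527
finger_force: 41.7
```

Emit:
servo_tool([
  [[0, 0, 0], [0, 0, -7], 45],
  [[0, 0, 0], [0, 0, -7], 45],
  [[0, 0, 0], [0, 0, -7], 45],
  [[0, 0, 0], [0, 0, -7], 45],
  [[0, 0, 0], [0, 0, -7], 45],
  [[0, 0, 0], [0, 0, -7], 45],
  [[0, 0, 0], [0, 0, -7], 45],
  [[0, 0, 0], [0, 0, -7], 45],
])

```text
t: 10.57
tcp_pos: [0.6289, 0.1479, 0.1155]
tcp_rot: [-180.0, -0.0, -12.8]
force: [0.7, 0.6, -1.5]
grip_width: 0.0525
finger_force: 41.7
```

Emit:
servo_tool([
  [[0, 0, 0], [0, 0, -7], 45],
  [[0, 0, 0], [0, 0, 0], 45],
  [[0, 0, 0], [0, 0, 0], 45],
])

```text
t: 10.82
tcp_pos: [0.629, 0.1479, 0.1154]
tcp_rot: [-180.0, -0.0, -6.4]
force: [0.4, 0.8, -0.4]
grip_width: 0.0529
finger_force: 41.7
```

Run:
```python
from h import *
print(togo([.635,.1565,.0143],84.3))
```

```text
([array([  5. ,  -9.1, 101.1]), np.float64(-0.7)], array([ 30.,  23., -12.,  -0., -55.,  53.]), 10.82)
```

Emit:
servo_tool([
  [[5, -9, 10], [0, 0, -0.7], 45],
  [[0, 0, 30], [0, 0, 0], 45],
  [[0, 0, 30], [0, 0, 0], 45],
  [[0, 0, 15], [0, 0, 0], 45],
  [[0, 0, 8], [0, 0, 0], 45],
  [[0, 0, 4], [0, 0, 0], 45],
  [[0, 0, 3], [0, 0, 0], 45],
  [[0, 0, 1], [0, 0, 0], 45],
])

```text
t: 11.48
tcp_pos: [0.6355, 0.1566, 0.0144]
tcp_rot: [-180.0, -0.1, -5.5]
force: [-2.2, -0.6, 1.6]
grip_width: 0.0527
finger_force: 42.1
```

Emit:
servo_tool([
  [[0, 0, 1.5], [0, 0, 0], 45],
  [[0, 0, 0], [0, 0, 0], 45],
  [[0, 0, 0], [0, 0, 0], 45],
])

```text
t: 11.73
tcp_pos: [0.6356, 0.1566, 0.0144]
tcp_rot: [-179.9, -0.1, -5.5]
force: [-3.0, -1.0, 5.4]
grip_width: 0.0527
finger_force: 42.4
```

Emit:
servo_tool([
  [[0, 0, -1], [0, 0, 0], 60],
  [[0, 0, 0], [0, 0, 0], 64],
  [[0, 0, 0], [0, 0, 0], 64],
  [[0, 0, -5], [0, 0, 0], 64],
  [[0, 0, -20], [0, 0, 0], 70],
  [[0, 0, -35], [0, 0, 0], 75],
  [[0, 0, -35], [0, 0, 0], 80],
  [[0, 0, -30], [0, 0, 0], 80],
])

```text
t: 12.4
tcp_pos: [0.6352, 0.1563, 0.1408]
tcp_rot: [-180.0, -0.1, -5.4]
force: [0.4, -0.7, 0.4]
grip_width: 0.0799
finger_force: 0.0
```

Emit:
servo_tool([
  [[-24, 21.5, 0], [0, 0, 0], 80],
  [[-24, 21.5, 0], [0, 0, 0], 80],
  [[-24, 21.5, 0], [0, 0, 0], 80],
  [[-24, 21.5, 0], [0, 0, 0], 80],
  [[-24, 21.5, 0], [0, 0, 0], 80],
  [[-24, 21.5, 0], [0, 0, 0], 80],
  [[-24, 21.5, 0], [0, 0, 7], 80],
  [[0, 0, 0], [0, 0, 7], 80],
])

```text
t: 13.07
tcp_pos: [0.4485, 0.0196, 0.1384]
tcp_rot: [180.0, 0.1, -19.9]
force: [-0.4, -0.3, -0.4]
grip_width: 0.0798
finger_force: 0.0
```

Emit:
servo_tool([
  [[0, 0, 0], [0, 0, 7], 75],
  [[0, 0, 0], [0, 0, 7], 75],
  [[0, 0, 0], [0, 0, 7], 75],
  [[0, 0, 0], [0, 0, 7], 75],
  [[0, 0, 0], [0, 0, 7], 75],
  [[0, 0, 0], [0, 0, 7], 75],
  [[0, 0, 0], [0, 0, 7], 75],
  [[0, 0, 0], [0, 0, 7], 75],
])

```text
t: 13.73
tcp_pos: [0.4535, 0.0224, 0.1387]
tcp_rot: [-180.0, 0.0, -75.8]
force: [0.5, -0.3, 0.3]
grip_width: 0.075
finger_force: 0.0
```

Emit:
servo_tool([
  [[0, 0, 0], [0, 0, 7], 75],
  [[0, 0, 0], [0, 0, 5], 75],
  [[0, 0, 0], [0, 0, 0], 75],
  [[0, 0, 0], [0, 0, 0], 75],
])

```text
t: 14.07
tcp_pos: [0.4535, 0.0224, 0.1386]
tcp_rot: [-180.0, 0.0, -87.3]
force: [0.3, -0.8, 0.2]
grip_width: 0.0753
finger_force: 0.0
```

Run:
```python
from h import *
print(togo([.453,.023,.004],0))
W=env.camera_params("wrist");cv2.imwrite("pics/w4.png",env.read_camera("wrist"))
cv2.imwrite("pics/t1.png",env.read_camera("top"))
```

```text
([array([ -0.6,   0.5, 134.6]), np.float64(2.7)], array([ 28.,   4., -34.,   0., -52., -25.]), 14.07)
```

View pics/w4.png

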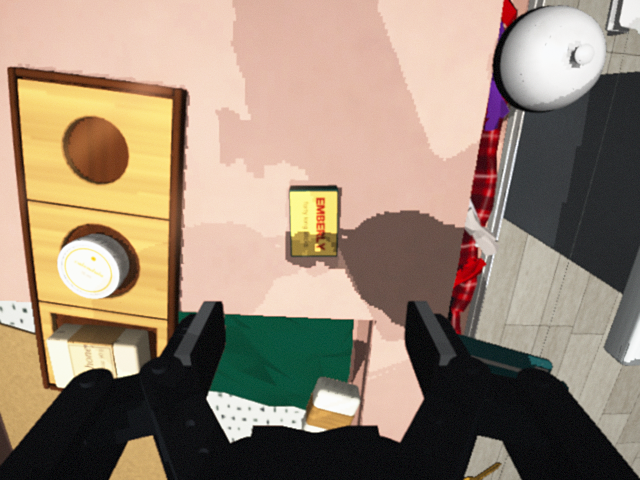

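The matchbox top spans about (290,191)–(338,189)–(338,256)–(291,256), square with the tool. The tin and soap sit in their recesses.

Run:
```python
from h import *
W=env.camera_params("wrist")
q=np.array([onz(W,u,.016)[:2] for u in [(290,191),(338,189),(338,256),(291,257)]]);print(q,q.mean(0))
m=q.mean(0);print(togo([m[0],m[1],.004],0))
```

```text
[[ 0.4720922  -0.00112952]
 [ 0.43744303 -0.00425445]
 [ 0.43390249  0.04812944]
 [ 0.4699975   0.05069   ]] [0.45335881 0.02335887]
([array([ -0.9,   0. , 134.5]), np.float64(2.7)], array([ 28.,   4., -34.,  -0., -52., -25.]), 14.17)
```

Emit:
servo_tool([
  [[-0.9, 0, 25], [0, 0, -1], 75],
  [[0, 0, 35], [0, 0, 0], 70],
  [[0, 0, 35], [0, 0, 0], 62],
  [[0, 0, 24], [0, 0, 0], 56],
  [[0, 0, 12], [0, 0, 0], 52],
  [[0, 0, 4.5], [0, 0, 0], 52],
  [[0, 0, 0], [0, 0, 0], 52],
  [[0, 0, 0], [0, 0, 0], 35],
], squeeze=25)

```text
t: 14.83
tcp_pos: [0.4538, 0.0235, 0.0033]
tcp_rot: [-180.0, 0.0, -86.4]
force: [-0.4, 0.2, -0.1]
grip_width: 0.0406
finger_force: 0.0
```

Emit:
servo_tool([
  [[0, 0, 0], [0, 0, 0], 28],
  [[0, 0, 0], [0, 0, 0], 28],
  [[0, 0, 0], [0, 0, 0], 28],
  [[0, 0, 0], [0, 0, 0], 28],
  [[0, 0, 0], [0, 0, 0], 28],
])

```text
t: 15.25
tcp_pos: [0.454, 0.0236, 0.0037]
tcp_rot: [-179.9, 0.0, -86.4]
force: [-1.5, 0.5, 8.1]
grip_width: 0.0354
finger_force: 26.3
```

Emit:
servo_tool([
  [[0, 0, -15], [0, 0, 0], 28],
  [[0, 0, -30], [0, 0, 0], 28],
  [[0, 0, -35], [0, 0, 0], 28],
  [[-17, -27, -25], [0, 0, 0], 28],
  [[-17, -27, 0], [0, 0, 0], 28],
  [[-17, -27, 0], [0, 0, 0], 28],
  [[-17, -27, 0], [0, 0, 0], 28],
  [[-17, -27, 0], [0, 0, 0], 28],
])

```text
t: 15.92
tcp_pos: [0.5839, 0.1174, 0.1085]
tcp_rot: [-179.9, 0.0, -86.5]
force: [0.1, -0.9, -0.8]
grip_width: 0.0354
finger_force: 25.4
```

Emit:
servo_tool([
  [[-17, -27, 0], [0, 0, 0], 28],
  [[-19, -27, 0], [0, 0, 0], 28],
  [[0, 0, 0], [0, 0, 0], 28],
  [[0, 0, 0], [0, 0, 0], 28],
])

```text
t: 16.25
tcp_pos: [0.6351, 0.1566, 0.1069]
tcp_rot: [180.0, -0.0, -86.4]
force: [-0.1, -1.1, -0.1]
grip_width: 0.0351
finger_force: 25.4
```

Run:
```python
from h import *
print(togo([.6356,.1566,.0337]))
cv2.imwrite("pics/w5.png",env.read_camera("wrist"))
```

```text
([array([ 0. , -0.6, 73.2])], array([ 31.,  24., -11.,  -0., -55., -27.]), 16.25)
```

View pics/w5.png

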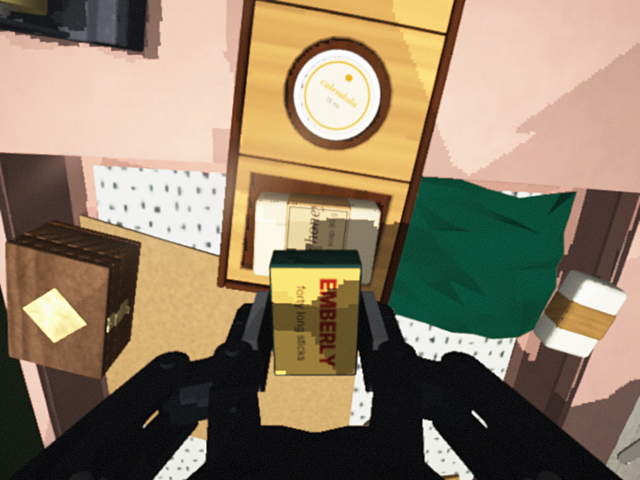

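The tin at (338,95) is centred, the soap lies in the oblong recess, and the matchbox is held level above it. I'll lower it now.

Emit:
servo_tool([
  [[0, -0.5, 15], [0, 0, 0], 28],
  [[0, 0, 25], [0, 0, 0], 28],
  [[0, 0, 18], [0, 0, 0], 28],
  [[0, 0, 9], [0, 0, 0], 28],
  [[0, 0, 4], [0, 0, 0], 28],
  [[0, 0, 2], [0, 0, 0], 28],
  [[0, 0, 0.7], [0, 0, 0], 28],
  [[0, 0, 0], [0, 0, 0], 28],
])

```text
t: 16.97
tcp_pos: [0.6355, 0.1559, 0.0351]
tcp_rot: [-179.9, 0.0, -86.4]
force: [0.7, 0.6, -0.1]
grip_width: 0.0353
finger_force: 25.4
```

Emit:
servo_tool([
  [[0, 0, 1], [0, 0, 0], 28],
  [[0, 0, 0.7], [0, 0, 0], 28],
  [[0, 0, 0], [0, 0, 0], 28],
  [[0, 0, 0], [0, 0, 0], 28],
])

```text
t: 17.3
tcp_pos: [0.6356, 0.1561, 0.034]
tcp_rot: [-179.9, 0.0, -86.4]
force: [-1.9, 0.0, 6.9]
grip_width: 0.0353
finger_force: 26.1
```

Emit:
servo_tool([
  [[0, 0, -0.8], [0, 0, 0], 44],
  [[0, 0, 0], [0, 0, 0], 48],
  [[0, 0, 0], [0, 0, 0], 48],
  [[0, 0, -4], [0, 0, 0], 48],
  [[0, 0, -20], [0, 0, 0], 55],
  [[0, 0, -38], [0, 0, 0], 60],
  [[0, 0, -38], [0, 0, 0], 80],
  [[0, 0, -38], [0, 0, 0], 85],
])

```text
t: 17.97
tcp_pos: [0.6346, 0.1555, 0.1727]
tcp_rot: [179.9, -0.0, -86.4]
force: [0.6, 0.6, -0.1]
grip_width: 0.0813
finger_force: 0.0
```

Emit:
servo_tool([
  [[-15, 16, -30], [0, 0, 0], 85],
  [[-22, 23, 0], [0, 0, 0], 85],
  [[-22, 23, 0], [0, 0, 0], 85],
  [[-22, 23, 0], [0, 0, 0], 85],
  [[-22, 23, 0], [0, 0, 0], 85],
  [[-22, 23, 0], [0, 0, 0], 85],
  [[-22, 23, 0], [0, 0, 0], 85],
  [[-22, 23, 0], [0, 0, 0], 85],
])

```text
t: 18.63
tcp_pos: [0.4465, 0.3142, 0.2016]
tcp_rot: [-180.0, 0.0, -86.5]
force: [-0.7, 0.7, 0.3]
grip_width: 0.0846
finger_force: 0.0
```

Emit:
servo_tool([
  [[-22, 22, 0], [0, 0, 0], 85],
  [[0, 0, 0], [0, 0, 0], 85],
  [[0, 0, 0], [0, 0, 0], 85],
])

```text
t: 18.88
tcp_pos: [0.4235, 0.3352, 0.2017]
tcp_rot: [-180.0, 0.0, -86.3]
force: [-0.4, -0.0, 1.0]
grip_width: 0.085
finger_force: 0.0
```

Run:
```python
from h import *
print(togo([.4225,.336,.04]))
W=env.camera_params("wrist");print(proj(W,[.4225,.336,0]),proj(W,[.4225,.336,.1]))
cv2.imwrite("pics/w6.png",env.read_camera("wrist"))
```

```text
([array([ -0.8,   1. , 161.7])], array([ 59.,   9., -19.,  -0., -62., -55.]), 18.88)
[315.40731907 198.22042231] [315.45200672 233.38909291]
```

View pics/w6.png

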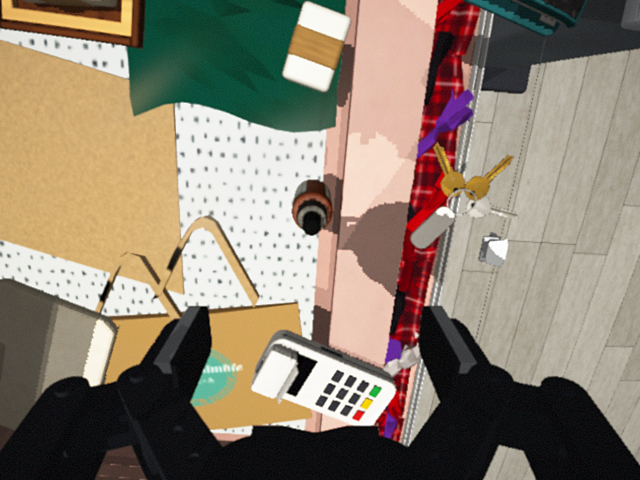

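The bottle's cap top is at about (310,225) and its shoulder near (312,206). It stands between the fingers.

Run:
```python
from h import *
W=env.camera_params("wrist")
a=onz(W,(310,225),.102);b=onz(W,(312,208),.07);print(a,b)
m=(a+b)/2
print(togo([m[0],m[1],.042]))
```

```text
[0.42732376 0.32875103 0.102     ] [0.42641538 0.32557096 0.07      ]
([array([  7.6,  -2.2, 159.6])], array([ 59.,   9., -19.,   0., -62., -55.]), 18.93)
```

Emit:
servo_tool([
  [[6.5, -3, 10], [0, 0, 0], 80],
  [[0, 0, 30], [0, 0, 0], 75],
  [[0, 0, 30], [0, 0, 0], 75],
  [[0, 0, 30], [0, 0, 0], 75],
  [[0, 0, 30], [0, 0, 0], 75],
  [[0, 0, 20], [0, 0, 0], 75],
  [[0, 0, 10], [0, 0, 0], 70],
  [[0, 0, 0], [0, 0, 0], 60],
], squeeze=30)

```text
t: 19.6
tcp_pos: [0.4277, 0.3252, 0.0384]
tcp_rot: [179.8, -0.2, -86.6]
force: [0.3, -0.8, -0.1]
grip_width: 0.0606
finger_force: 0.0
```

Emit:
servo_tool([
  [[0, 0, 0], [0, 0, 0], 54],
  [[0, 0, 0], [0, 0, 0], 48],
  [[0, 0, 0], [0, 0, 0], 44],
  [[0, 0, 0], [0, 0, 0], 40],
  [[0, 0, 0], [0, 0, 0], 36],
  [[0, 0, 0], [0, 0, 0], 32],
  [[0, 0, 0], [0, 0, 0], 28],
  [[0, 0, 0], [0, 0, 0], 26],
])

```text
t: 20.27
tcp_pos: [0.4281, 0.3284, 0.0422]
tcp_rot: [-179.9, 0.1, -86.4]
force: [-2.0, -0.4, 6.1]
grip_width: 0.0311
finger_force: 29.2
```

Emit:
servo_tool([
  [[0, 0, 0], [0, 0, 0], 25],
  [[0, 0, 0], [0, 0, 0], 25],
])

```text
t: 20.43
tcp_pos: [0.4281, 0.3284, 0.0422]
tcp_rot: [-179.9, 0.1, -86.4]
force: [-2.2, -1.3, 6.6]
grip_width: 0.0312
finger_force: 29.2
```

Emit:
servo_tool([
  [[0, 0, -8], [0, 0, 0], 25],
  [[0, 0, -18], [0, 0, 0], 25],
  [[0, 0, -25], [0, 0, 0], 25],
  [[0, 0, -25], [0, 0, 0], 25],
  [[3, -1.5, -20], [0, 0, 0], 25],
  [[10, -5, -8], [0, 0, 0], 25],
  [[20, -9, 0], [0, 0, 0], 25],
  [[24, -11, 0], [0, 0, 0], 25],
])

```text
t: 21.1
tcp_pos: [0.458, 0.2726, 0.1461]
tcp_rot: [-179.9, 0.1, -86.3]
force: [0.8, 0.0, -1.2]
grip_width: 0.0311
finger_force: 29.8
```

Emit:
servo_tool([
  [[24, -11, 0], [0, 0, 0], 25],
  [[24, -11, 0], [0, 0, 0], 25],
  [[24, -11, 0], [0, 0, 0], 25],
  [[24, -11, 0], [0, 0, 0], 25],
  [[24, -11, 0], [0, 0, 0], 25],
  [[24, -11, 0], [0, 0, 0], 25],
  [[24, -11, 0], [0, 0, 0], 25],
  [[24, -11, 0], [0, 0, 0], 25],
])

```text
t: 21.77
tcp_pos: [0.5577, 0.0845, 0.1449]
tcp_rot: [180.0, -0.0, -86.5]
force: [-0.1, -1.0, -0.5]
grip_width: 0.0313
finger_force: 29.8
```

Emit:
servo_tool([
  [[24, -11, 0], [0, 0, 0], 25],
  [[20, -9, 0], [0, 0, 0], 25],
  [[10, -5, 0], [0, 0, 0], 25],
  [[0, 0, 0], [0, 0, 0], 25],
  [[0, 0, 0], [0, 0, 0], 25],
])

```text
t: 22.18
tcp_pos: [0.5856, 0.0334, 0.1447]
tcp_rot: [179.9, -0.0, -86.5]
force: [-0.9, 0.1, -0.8]
grip_width: 0.0309
finger_force: 29.8
```

Run:
```python
from h import *
print(togo([.6183,-.0232,.0455]))
W=env.camera_params("wrist");print(proj(W,[.6183,-.0232,0.009]))
cv2.imwrite("pics/w7.png",env.read_camera("wrist"))
```

```text
([array([ 58.4, -29.3,  99.2])], array([ 22.,  16., -17.,  -0., -56., -19.]), 22.18)
[273.90488584 141.44066962]
```

View pics/w7.png

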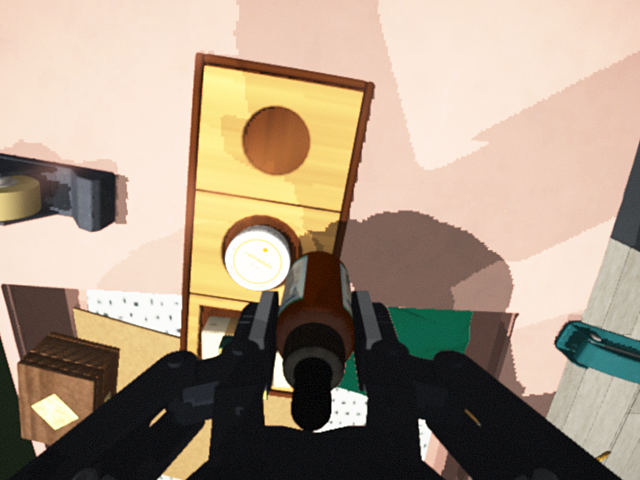

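The small recess is at (277,141). The bottle's base centre (about u=326) versus its cap (u=312) suggests a lean of a few degrees. I'll turn it level while moving to above the recess and check.

Emit:
servo_tool([
  [[10, -5, 0], [1, 0, 0], 25],
  [[19, -10, 0], [1, 0, 0], 25],
  [[19, -10, 0], [1, 0, 0], 25],
  [[10, -4, 0], [1, 0, 0], 25],
  [[0, 0, 0], [0, 0, 0], 25],
  [[0, 0, 0], [0, 0, 0], 25],
])

```text
t: 22.73
tcp_pos: [0.6179, -0.0221, 0.1459]
tcp_rot: [-176.0, 0.0, -86.5]
force: [0.6, 0.6, -0.5]
grip_width: 0.031
finger_force: 29.8
```

Run:
```python
from h import *
s=env.state();p=s["tcp_pos"];print(p,s["tcp_rot"])
W=env.camera_params("wrist")
im=env.read_camera("wrist")
# true vertical line through points under TCP +pad, for comparison
for dz in (-.042,.028,.06): print(dz,proj(W,p+[0,0,dz]))
cv2.imwrite("pics/w8.png",cv2.resize(im[200:440,215:415],None,fx=2.5,fy=2.5,interpolation=3))
```

```text
[ 0.61794784 -0.02214245  0.14594196] [-1.75999534e+02  6.51150157e-03 -8.64769146e+01]
-0.042 [319.14246106 268.61136705]
0.028 [307.74509937 348.67335807]
0.06 [297.98444575 416.93415459]
```

View pics/w8.png

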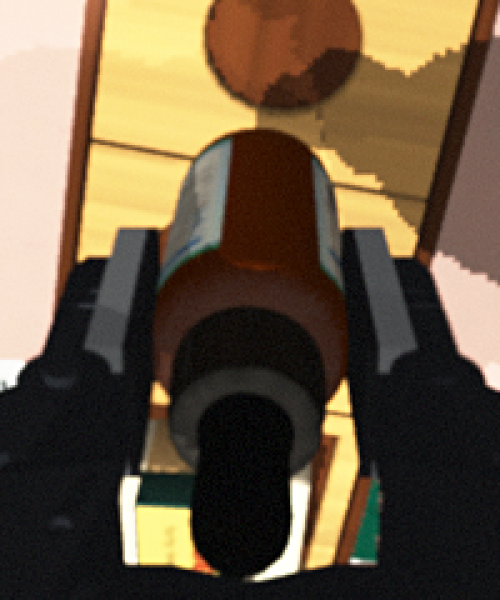

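Emit:
servo_tool([
  [[0, 0, 0], [-1, 0, 0], 25],
  [[0, 0, 0], [-1, 0, 0], 25],
  [[0, 0, 0], [0, 0, 0], 25],
])

```text
t: 23.03
tcp_pos: [0.6191, -0.0214, 0.146]
tcp_rot: [-178.1, -0.0, -86.4]
force: [0.6, 0.6, -0.4]
grip_width: 0.0308
finger_force: 29.8
```

Run:
```python
from h import *
s=env.state();p=s["tcp_pos"];print(p,s["tcp_rot"])
W=env.camera_params("wrist")
r=R.from_euler("xyz",s["tcp_rot"],degrees=True).as_matrix();x=r[:,0]
for o in (0,-.003,-.006): print(o,"base front",proj(W,p+[0,0,-.042]+x*(o+.0165)),"tip back",proj(W,p+[0,0,.06]+x*(o-.0055)),"shoulder front",proj(W,p+[0,0,.028]+x*(o+.0165)))
print(togo([.617,-.0232,.0455]))
```

```text
[ 0.61907391 -0.02136001  0.14602936] [-1.78072525e+02 -4.68851476e-03 -8.63961200e+01]
0 base front [316.44275174 240.03064704] tip back [305.77168193 431.40021589] shoulder front [310.39025617 309.60082702]
-0.003 base front [316.4349787 245.3358049] tip back [305.86620754 438.87750535] shoulder front [310.4260711  316.98629835]
-0.006 base front [316.42724492 250.58748337] tip back [305.95925798 446.18957133] shoulder front [310.46150922 324.25090781]
([array([  1.7,   5.6, 100.4])], array([ 16.,  18., -15.,   1., -55., -13.]), 23.03)
```

Emit:
servo_tool([
  [[4, 2.2, 5], [0, 0, 0], 25],
  [[0, 0.7, 20], [0, 0, 0], 25],
  [[0, 0.8, 25], [0, 0, 0], 25],
  [[0, 0.7, 20], [0, 0, 0], 25],
  [[0, 0.5, 14], [0, 0, 0], 25],
  [[0, 0.3, 8], [0, 0, 0], 25],
  [[0, 0.2, 4], [0, 0, 0], 25],
  [[0, 0, 0], [0, 0, 0], 25],
])

```text
t: 23.7
tcp_pos: [0.6162, -0.0263, 0.049]
tcp_rot: [-178.1, -0.0, -86.4]
force: [-0.3, 0.2, -0.8]
grip_width: 0.0311
finger_force: 29.8
```

Emit:
servo_tool([
  [[0, 0, 2], [0, 0, 0], 25],
  [[0, 0, 1], [0, 0, 0], 25],
  [[0, 0, 1], [0, 0, 0], 25],
  [[0, 0, 0], [0, 0, 0], 25],
  [[0, 0, 0], [0, 0, 0], 25],
])

```text
t: 24.12
tcp_pos: [0.617, -0.0261, 0.0463]
tcp_rot: [-178.0, 0.0, -86.5]
force: [0.7, 0.2, -0.7]
grip_width: 0.0308
finger_force: 29.8
```

Emit:
servo_tool([
  [[0, 0, 1], [0, 0, 0], 25],
  [[0, 0, 0.7], [0, 0, 0], 25],
  [[0, 0, 0], [0, 0, 0], 25],
  [[0, 0, 0], [0, 0, 0], 25],
])

```text
t: 24.45
tcp_pos: [0.6173, -0.0261, 0.045]
tcp_rot: [-177.9, -0.0, -86.4]
force: [-1.6, -0.5, 5.2]
grip_width: 0.0308
finger_force: 30.5
```

Emit:
servo_tool([
  [[0, 0, 0], [0, 0, 0], 34],
  [[0, 0, 0], [0, 0, 0], 37],
  [[0, 0, 0], [0, 0, 0], 42],
  [[0, 0, 0], [0, 0, 0], 55],
  [[0, 0, 0], [0, 0, 0], 70],
  [[0, 0, 0], [0, 0, 0], 75],
  [[0, 0, 0], [0, 0, 0], 75],
  [[0, -0.3, -10], [0, 0, 0], 75],
])

```text
t: 25.12
tcp_pos: [0.6154, -0.0264, 0.0525]
tcp_rot: [-178.2, -0.0, -86.5]
force: [-0.0, -0.2, 0.6]
grip_width: 0.0749
finger_force: 0.0
```

Emit:
servo_tool([
  [[0, -0.7, -20], [0, 0, 0], 75],
  [[0, -1, -30], [0, 0, 0], 75],
  [[0, -1, -30], [0, 0, 0], 75],
  [[0, -1, -30], [0, 0, 0], 75],
  [[-20, -1, -30], [0, 0, 0], 75],
  [[-30, 20, 0], [-1, 0, 0], 75],
  [[-30, 25, 0], [-1, 0, 0], 75],
  [[-30, 25, 0], [0, 0, 0], 75],
])

```text
t: 25.78
tcp_pos: [0.5396, 0.0801, 0.1941]
tcp_rot: [-180.0, 0.0, -86.5]
force: [-0.4, 0.9, -0.6]
grip_width: 0.0747
finger_force: 0.0
```

Emit:
servo_tool([
  [[-20, 25, 0], [0, 0, 0], 75],
  [[0, 30, 0], [0, 0, 0], 75],
  [[0, 30, 0], [0, 0, 0], 75],
  [[0, 30, 0], [0, 0, 0], 75],
  [[0, 0, 0], [0, 0, 0], 75],
  [[0, 0, 0], [0, 0, 0], 75],
])

```text
t: 26.28
tcp_pos: [0.423, 0.0922, 0.1944]
tcp_rot: [-179.9, 0.1, -86.4]
force: [0.6, 0.0, -0.2]
grip_width: 0.0748
finger_force: 0.0
```

Run:
```python
from h import *
t=env.read_camera("top");s=env.read_camera("side")
a=cv2.resize(t[150:250,220:400],(800,444),interpolation=3)[:300*2]
f=lambda im,x,y,w,h:cv2.resize(im[y:y+h,x:x+w],(400,300),interpolation=3)
cv2.imwrite("pics/f.png",np.vstack([np.hstack([f(t,220,130,200,150),f(s,270,150,200,150)]),np.hstack([cv2.resize(t,(400,300)),cv2.resize(s,(400,300))])]))
print(env.state()["tcp_pos"])
```

```text
[0.4245286  0.09248536 0.19404022]
```

View pics/f.png

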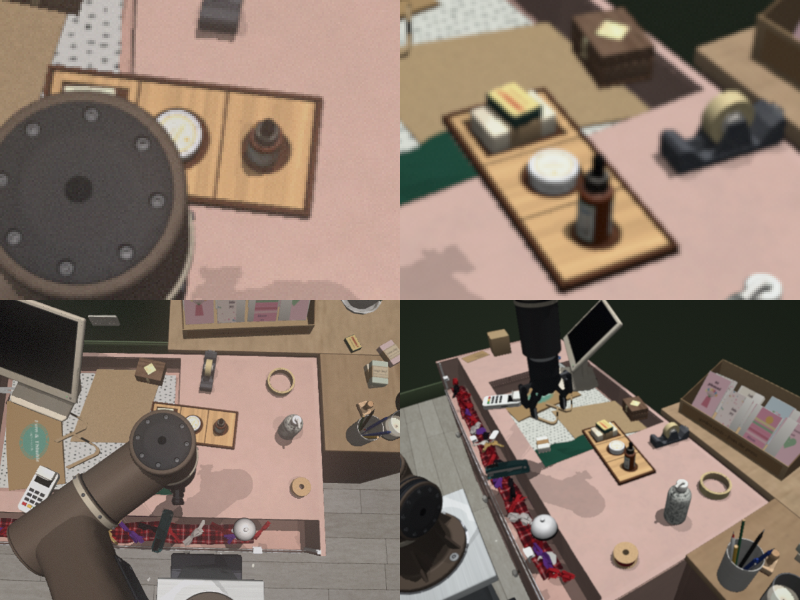

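The final view shows the bottle upright in the small recess (crop (265,155)), the tin in the wide recess, and the matchbox flat on the soap. The spool, gel bottle and guest soap have not moved. I'm handing it in.

```bash
python3 -c "
from cell import env
print(env.job_done())"
```

```text
the job is handed in; nothing more can be done
None
```

The gift set is made up and handed in at about 26 s of the 93 s allowed. The soap with the matchbox on it, the tin and the oil bottle are in their recesses, and the last pictures show the guest soap, spool and gel bottle unmoved; the hand-in returned no verdict.

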